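Load a strap into the drill jig, close the jig and hold it shut

ROBOT

A 6-joint arm with a two-finger parallel gripper is mounted at the origin on a cart in front of the work surface, level with it; the furniture and walls round the work are solid. World frame = base frame: x ahead of the robot, y to its left, z up, the work surface at z = 0. Lengths are in m, angles in rad, forces in N, time in s.
With the tool pointing down it reaches from about 0.35 to 0.85 m from the base axis. Payload 8.1 kg.
Tool frame: the origin (TCP) lies between the finger pads; the fingertips stand 11 mm ahead of it and the grasp point (between the pads) lies 8 mm behind it (robot.tips_ahead is the distance from the TCP to the fingertips, in m); z points along the fingers, y is the line along which they close (so a half turn about z gives the same grasp; the last joint's range is limited). The gripper opens to 93 mm and grips with 3 to 60 N. Pads are 15 mm wide; open, the fingers measure 128 mm over their backs; the gripper's body (75 mm by 188 mm) begins 65 mm behind the grasp point.
Start: joints at [1.218, 0.13, 1.488, -0, 1.523, -0.085], TCP at [0.159, 0.579, 0.23] pointing down, gripper open.
Joint ranges: [-2.96, 2.96], [-0.89, 2.26], [0.02, 2.5], [-1.34, 4.48], [0, 2.73], [-2.66, 2.66]. Speed limits (rad/s): [2.39, 2.39, 2.79, 3.14, 3.14, 3.14].

INTERFACE

Orientations are given as a rotation vector (axis times angle).
In Python, from plant import robot gives the robot as it stands. The module is installed in compiled form; this text tells all that it offers.
- The arm moves only by the tool move_arm, never from a script. Its argument "deltas" is one flat list of numbers, 7 for each row, row after row: the shift along the tool's x, y, z in m, then the turn, a rotation vector about the tool's x, y, z in rad, then the opening, from 0 (shut) to 1 (fully open). A call has 1 to 12 rows; each row is the pose to reach, as a shift and turn from the pose commanded when the call began, along the tool's axes at that moment; what a row does not reach only later rows make up. A row lasts 1/8 s, in which the tool goes at most 62.5 mm and 10.7 degrees, less where a joint would pass 70% of its speed; a pose out of reach is approached as far as the arm can. A call with a gripper value outside its range is refused whole. The fingers move at their own pace and stop on an object; "squeeze" is the grip in N (left out, the last holds). Time passes only in rows, so rows that repeat a pose let the fingers close. It gives the time, the measured TCP pose, the force, the opening and the grip force at its end, in the units of the state.
- robot.read_state(): the state, without advancing time (a new reading comes with each control period).
- robot.read_camera(name): name is "side" or "top" or "wrist"; returns (picture, depth): 384x512x3 uint8, red, green, blue; 384x512 float32, m along the optical axis (not along the pixel's ray), 0 where there is no reading.
- robot.camera_model(name): a dict with "K" (3x3 intrinsics, pixels), "R" (3x3) and "t" (3): a world point X has camera coordinates R X + t; the wrist camera has in their place "tool_from_camera" (4x4, takes a point from camera to tool coordinates, whose origin is the TCP and whose axes are the flange's). Camera axes: x right, y down, z forward; pixel columns grow to the right and rows downward; lengths in m; the calibration is good to about 2 mm. A picture is of the moment at which its call begins: read the wrist's pose just before it. camera_model takes no time and is no camera call.
- robot.close_job(): hands the job in; it is judged then, once.
Trained networks look in the newest picture that a camera, given by its name, has taken for a name from the list of things; names that differ only in an ending like _2 or _b are one class to them, and where a whole thing is asked for, a point or a joint stands for the part that bears it (a point fixed in the world has none). Each returns a list of dicts, best first, with "confidence" (0 to 1); they miss things now and then, are a little off and sometimes report something else, mostly with a low value. They report only what shows in the picture. A call takes as long as a camera call.
- robot.recognise(camera, label): "uv" ([column, row] in pixels, amid what is visible of it).
The state is a dict: "t": time; "q": joint angles; "dq": joint speeds; "joint_torque": joint torques, N m; "tool_pos": TCP position; "orientation": TCP orientation; "force": force on the tool from outside, world axes, zero at the start; "wrist_torque": the same for the moment, N m; "opening": finger opening in m; "gripper_force": force on a finger pad.
Only numpy, scipy, OpenCV 4.12 (cv2) and the standard library are available. Lean on these libraries where they do the work, as an engineer would, in place of code of your own. Each camera call takes 0.05 s, during which the arm holds its last target. There are 200 camera calls.

TASK

Get the drill jig ready for drilling: first slide the flat steel strap lengthwise into the jig's channel, under the stop block, until its end is right up against the stop, and let go of it. Then fetch the drill plate by its black grip, lay it between the two guide rails on top of the locating pin with its bush end towards the stop block, slide it along until it drops over the pin, and press it all the way down onto the jig against its spring lifters. Finish while still holding the plate pressed fully home, with the strap still against the stop, so that the hole can be drilled; leave the other parts on the bench where they are.

Things in the scene. Friction and masses are not known exactly. Their poses are not given: they have to be found in the camera images.
- jig: Steel drill jig fixed to the bench, 124 long (x), 128 wide over its foot, 48.5 high. Origin: on the bench under the channel; +x is the way the strap goes in, y across, z up; +x lies within 0.25 rad of world y (channel mouth to the robot's right). Numbers below are mm in the jig's frame. It is solid below the channel; its foot, 8 high, reaches y = +-64.
- channel_mouth (a point): Middle of the channel floor at its open end, jig (-48, 0, 20). From here an open-topped channel runs along +x: floor at z = 20, 27 wide, flared to 38 wide at the mouth over its first 18, the floor bevelled down by 5 over its first 6.
- stop_face (a point): Foot of the stop face, on the channel floor at its far end, jig (62, 0, 20). The stop block spans x = 50 to 76, y = +-50, up to z = 42; the channel runs on under it as a slot, roof at z = 29.5 (9.5 high), till the stop face.
- deck (a point): Middle of the deck, jig (0, 0, 26.5): the flat ground faces either side of the channel on which the plate comes to lie. Four spring lifters, 8 across, at x = -18 and 18, y = +-26, stand 6 above it: they carry the plate's weight; pressing it right down takes some 6 to 10 N more and it rises again when let go.
- rails (a point): Midway between the two guide rails at the height where they begin to guide, jig (0, 0, 42.5). Rails run from x = -48 to 50; inner faces at y = +-39.5, upright from the deck to z = 42.5, then bevelled outwards at 45 degrees to y = +-45.5 at the top, z = 48.5. The plate fits with 1.5 to spare each side.
- pin_slot (a point): Middle of the short dark slot in the deck along which the locating pin is set, jig (0, 26, 26.5). The pin, 9 in diameter with a rounded tip, rises 12 above the deck (tip z = 38.5) at y = 26; it is clamped somewhere between x = -7 and +7 to set the hole's distance, and its setting is not told.
- strap: Flat steel strap, 148 x 25 x 6, about 0.15 kg, lying flat on the bench; both ends alike. Origin: centre of its underside; x along its length, z up. Right against the stop its origin is at jig (-12, 0, 20), and 38 of its rear end stick out of the channel's mouth.
- drill_plate: Drill plate (jig cover): metal, 76 x 76 x 16, about 0.4 kg, flat on the bench. Origin: centre of its underside, z up; +x points to its bush end (steel bush collar, 17 across, 3 high, at x = 27), which goes towards the stop. Origin's jig z: riding on the pin's tip 38.5, dropped on and resting on the lifters 32.5, fully home 26.5; home, its x, y axes lie along the jig's and its jig y is 0.
- plate_grip (a point): Centre of the black grip block on the drill plate, plate (-5, 0, 34): 40 long along plate x, 18 wide along y, from z = 16 (plate's top) to z = 50. Take it from above across its 18 mm width.
- plate_socket (a point): Mouth of the blind slot in the plate's underside that takes the pin, unseen from above, plate (0, 26, 0): 12 along x, 15 along y, 13 deep.
- armature: Copper-wound motor armature, 37 x 100 x 37, lying down; a bystander. Origin: centre of its underside.
- bearing: Ball bearing lying flat, 48 across, 9 high; a bystander. Origin: centre of its underside.
- cap_stack: Stack of plated round end caps, 64 across, 25 high; a bystander. Origin: centre of its underside.

How it is judged:
By the outcome, as a careful person would: the job done as asked, in the order asked, and still so for the second after the job is handed in, while the arm keeps its last pose, push and grip.
It also fails if it takes over 72 s, if anything falls off the work surface, if the arm or the gripper's body presses on something with over 40 N, if the wrist force passes 120 N, or if a joint passes its speed limit or range.

## Working session

There is one attempt and no reset: what is moved stays moved. The work goes in short steps, Python scripts to look and compute and a tool call to move; the robot and the scene stay as the last step left them, time stands still between calls to the robot, and variables do not carry over. Pictures are saved under pics/ and viewed, at most 10 in all, crops included, and the job is handed in when it is done.

Besides the shell and the picture viewer there is one more tool, called after "Call:" as name(argument=value, ...), one argument or row to a line, values as JSON. move_arm: Moves the arm, as the interface text tells. Its arguments: {"type":"object","properties":{"deltas":{"type":"array","items":{"type":"number"}},"squeeze":{"type":"number"}},"required":["deltas"]}

```bash
mkdir -p pics; ls; cat > h.py <<'E'
import numpy as np, cv2
from scipy.spatial.transform import Rotation as Rn
from plant import robot
def world(cam, depth, st=None):
    m=robot.camera_model(cam); K=m["K"]
    v,u=np.mgrid[0:depth.shape[0],0:depth.shape[1]]
    P=np.stack([(u-K[0,2])/K[0,0]*depth,(v-K[1,2])/K[1,1]*depth,depth],-1)
    if cam=="wrist":
        T=np.array(m["tool_from_camera"]); P=P@T[:3,:3].T+T[:3,3]
        return P@Rn.from_rotvec(st["orientation"]).as_matrix().T+np.array(st["tool_pos"])
    return (P-np.array(m["t"]))@np.array(m["R"])
def shot(cam):
    st=robot.read_state(); im,d=robot.read_camera(cam)
    return st,im,d,world(cam,d,st)
E
python3 - <<'E'
from h import *
st,im,d,W=shot("top"); cv2.imwrite("pics/top.png",im[...,::-1]); np.savez("top.npz",im=im,d=d,W=W)
print(st["t"],st["tool_pos"],st["orientation"],st["force"])
for l in ["jig","strap","drill_plate","plate_grip","armature","bearing","cap_stack","channel_mouth","stop_face","pin_slot","deck"]:
    for r in robot.recognise("top",l)[:2]:
        u,v=map(int,r["uv"]); print(l,r["confidence"],u,v,W[v,u].round(4))
E
```

```text
pics
0.0 [0.15857037 0.5780911  0.22859638] [-4.19302354e-01 -3.11310981e+00  2.83525692e-03] [ 0.28668953 -0.60746237  0.90046256]
jig 0.72 190 217 [0.4386 0.3219 0.0222]
strap 0.79 295 205 [0.473  0.0605 0.0059]
drill_plate 0.59 378 205 [ 0.4688 -0.1386  0.0382]
plate_grip 0.73 378 205 [ 0.4688 -0.1386  0.0382]
armature 0.74 352 149 [ 0.6134 -0.0833  0.0329]
bearing 0.73 262 237 [0.3915 0.144  0.0094]
cap_stack 0.62 125 210 [0.4581 0.4906 0.0021]
cap_stack 0.43 292 204 [0.4752 0.0683 0.008 ]
channel_mouth 0.93 189 219 [0.4337 0.3243 0.0212]
stop_face 0.98 189 218 [0.4359 0.324  0.0235]
pin_slot 0.83 189 215 [0.4439 0.3251 0.0195]
deck 0.98 191 219 [0.4339 0.3196 0.0199]
```

View pics/top.png

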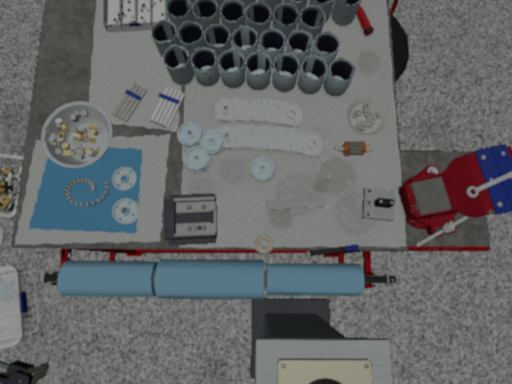

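```bash
cat >> h.py <<'E'
def R0(): return Rn.from_rotvec(robot.read_state()["orientation"]).as_matrix()
def delta(p, yaw, st=None):
    """tool-down target: TCP p, tool y axis at world angle yaw; prints delta from measured pose"""
    st=st or robot.read_state(); R=Rn.from_rotvec(st["orientation"]).as_matrix()
    y=np.array([np.cos(yaw),np.sin(yaw),0]); z=np.array([0,0,-1.]); T=np.stack([np.cross(y,z),y,z],1)
    s=R.T@(np.array(p)-st["tool_pos"]); w=Rn.from_matrix(R.T@T).as_rotvec()
    print("shift",s.round(4),"turn",w.round(4)); return s,w
E
python3 - <<'E'
from h import *
for c in ["wrist","side"]: print({k:np.round(v,4).tolist() for k,v in robot.camera_model(c).items()})
z=np.load("top.npz"); W=z["W"]; im=z["im"]
for n,(x0,x1,y0,y1),h in [("jig",(.36,.52,.22,.42),.015),("plate",(.40,.53,-.2,-.08),.008),("strap",(.43,.51,-.02,.14),.003)]:
    m=(W[...,0]>x0)&(W[...,0]<x1)&(W[...,1]>y0)&(W[...,1]<y1)&(W[...,2]>h)
    p=W[m]; print(n,len(p)); 
    if len(p): 
        r=cv2.minAreaRect(p[:,:2].astype(np.float32)*1000); print(r,np.percentile(p[:,2],[5,50,95]))
st,im,d,W=shot("side"); cv2.imwrite("pics/side.png",im[...,::-1])
delta((0.45,0.22,0.33),1.5708)
E
```

```text
{'K': [[288.4189, 0.0, 261.4493], [0.0, 288.4189, 190.3218], [0.0, 0.0, 1.0]], 'tool_from_camera': [[-0.0011, -0.9661, -0.2581, 0.0705], [1.0, -0.0011, -0.0002, -0.0002], [-0.0001, -0.2581, 0.9661, -0.1549], [0.0, 0.0, 0.0, 1.0]]}
{'K': [[364.2062, 0.0, 254.0452], [0.0, 364.2062, 190.5823], [0.0, 0.0, 1.0]], 'R': [[0.9861, -0.1646, 0.0233], [-0.0452, -0.4003, -0.9153], [0.16, 0.9015, -0.4022]], 't': [-0.4744, 0.1638, 0.881]}
jig 2226
((438.27288818359375, 321.30169677734375), (100.94125366210938, 124.55764770507812), 2.8221828937530518) [0.01924894 0.02835542 0.04885598]
plate 943
((477.0429382324219, -148.26870727539062), (77.52711486816406, 76.76972961425781), 83.53634643554688) [0.01385676 0.01734385 0.05089527]
strap 795
((469.9568176269531, 59.741004943847656), (79.80470275878906, 158.54855346679688), 0.2458357959985733) [0.00319333 0.0056443  0.0087374 ]
shift [-0.3758 -0.2688 -0.1004] turn [ 0.     -0.     -0.2678]
```

View pics/side.png

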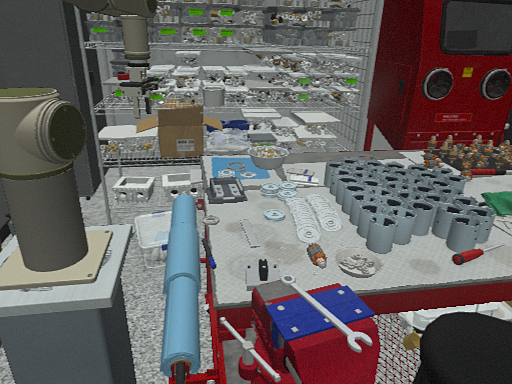

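Call:
move_arm(
  deltas=[-0.364, -0.302, 0.079, 0, 0, -0.268, 1, -0.364, -0.302, 0.079, 0, 0, -0.268, 1, -0.364, -0.302, 0.079, 0, 0, -0.268, 1, -0.364, -0.302, 0.079, 0, 0, -0.268, 1, -0.364, -0.302, 0.079, 0, 0, -0.268, 1, -0.364, -0.302, 0.079, 0, 0, -0.268, 1, -0.364, -0.302, 0.079, 0, 0, -0.268, 1, -0.364, -0.302, 0.079, 0, 0, -0.268, 1, -0.364, -0.302, 0.079, 0, 0, -0.268, 1, -0.364, -0.302, 0.079, 0, 0, -0.268, 1, -0.364, -0.302, 0.079, 0, 0, -0.268, 1],
)

```text
t: 2.02
tool_pos: [0.4295, 0.1921, 0.151]
orientation: [-0.003, 3.141, 0.001]
force: [0.1, 0.7, 0.0]
opening: 0.0934
gripper_force: 0.0
```

```bash
python3 - <<'E'
from h import *
st,im,d,W=shot("wrist"); cv2.imwrite("pics/w1.png",im[...,::-1]); np.savez("w1.npz",im=im,d=d,W=W)
print(st["t"],st["tool_pos"],st["orientation"],st["dq"].__repr__())
E
```

```text
2.025 [0.42947953 0.19209597 0.15095137] [-2.71662455e-03  3.14125139e+00  5.89944928e-04] array([ 4.89031265e-03, -6.94909662e-04,  2.04969998e-03, -2.16797533e-03,
        2.63410370e-05, -3.21213155e-03])
```

View pics/w1.png

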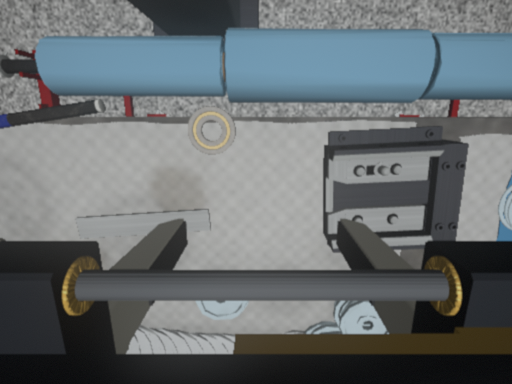

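```bash
cat >> h.py <<'E'
from scipy.optimize import minimize
def loc(W,x,y,a):
    dx,dy=W[:,0]-x,W[:,1]-y
    return np.cos(a)*dx+np.sin(a)*dy, -np.sin(a)*dx+np.cos(a)*dy
def zjig(u,v):
    w=np.abs(v); z=np.zeros_like(u); ins=(u>-48)&(u<76)
    z=np.where(ins&(w<64),8,z); z=np.where(ins&(w<50),48.5,z)
    z=np.where(ins&(w<45.5),np.clip(42.5+(w-39.5),42.5,48.5),z)
    z=np.where(ins&(w<39.5),26.5,z)
    half=np.where(u<-30,19-(u+48)/18*5.5,13.5)
    z=np.where(ins&(w<half),20,z); z=np.where((u>50)&(u<76)&(w<50),42,z); return z
def zstrap(u,v): return np.where((np.abs(u)<74)&(np.abs(v)<12.5),6.,0.)
def zplate(u,v):
    z=np.where((np.abs(u)<38)&(np.abs(v)<38),16.,0.)
    z=np.where((u-27)**2+v**2<8.5**2,19,z)
    return np.where((np.abs(u+5)<20)&(np.abs(v)<9),50.,z)
def fit(W,zf,x0,y0,a0,rad,cap=6,zoff=True):
    P=W.reshape(-1,3); P=P[np.isfinite(P).all(1)]
    P=P[(np.hypot(P[:,0]-x0,P[:,1]-y0)<rad)&(P[:,2]>-.02)&(P[:,2]<.07)]
    def c(q):
        u,v=loc(P,q[0]/1000,q[1]/1000,q[2]/100); e=np.abs(P[:,2]*1000-zf(u*1000,v*1000)-q[3])
        return np.minimum(e,cap).mean()
    best=None
    for da in (-15,-8,0,8,15):
        s=np.array([x0*1000,y0*1000,a0*100+da,0])
        r=minimize(c,s,method="Nelder-Mead",options=dict(initial_simplex=np.vstack([s]+[s+d for d in np.diag([8,8,8,1.5])]),xatol=.02,fatol=1e-4,maxiter=800))
        if best is None or r.fun<best.fun: best=r
    print("x,y",best.x[:2].round(1),"yaw",(best.x[2]/100).round(4),"dz",best.x[3].round(2),"cost",best.fun.round(3),len(P)); return best.x
E
python3 - <<'E'
from h import *
W=np.load("w1.npz")["W"].astype(float); d=np.load("w1.npz")["d"]; W[d<=.05]=np.nan
j=fit(W,zjig,.4383,.3150,1.55,.085)
s=fit(W,zstrap,.4700,.0600,1.6,.095,cap=4)
p=W[(abs(W[...,0]-.52)<.03)&(abs(W[...,1]-.19)<.1)]; 
# pin: points above deck on y~26
P=W.reshape(-1,3); u,v=loc(P,j[0]/1e3,j[1]/1e3,j[2]/100); m=(abs(u)<.03)&(abs(v-.026)<.011)&(P[:,2]>.029+j[3]/1e3)
for a,b,c in sorted(zip((u[m]*1e3).round(1),(v[m]*1e3).round(1),(P[m,2]*1e3-j[3]).round(1))): print(a,b,c,end="; ")
E
```

```text
x,y [438.6 306.9] yaw 1.6212 dz 0.14 cost 1.512 18179
x,y [478.5  59.6] yaw 1.6391 dz 0.9 cost 0.651 16824
-21.9 25.5 29.6; -21.9 26.5 29.5; -21.8 27.4 29.1; -21.6 25.9 31.8; -21.4 28.7 30.8; -21.2 26.6 30.3; -21.0 24.5 29.8; -20.9 26.0 32.4; -20.8 27.3 29.0; -20.8 27.9 31.8; -20.7 23.4 29.2; -20.6 26.8 31.4; -20.6 28.7 31.3; -20.5 24.8 31.3; -20.3 23.7 30.9; -20.3 26.2 33.5; -20.0 28.0 32.5; -20.0 29.3 29.5; -20.0 30.3 29.1; -19.9 25.0 32.4; -19.8 26.9 32.1; -19.8 28.8 31.8; -19.8 29.7 31.5; -19.6 23.8 31.7; -19.3 22.7 30.9; -19.3 28.0 33.2; -19.3 30.4 30.0; -19.1 24.1 33.1; -18.9 26.8 32.1; -18.8 24.8 31.9; -18.7 25.7 31.6; -18.7 28.6 31.3; -18.7 29.6 31.3; -18.5 22.7 31.5; -18.3 28.0 33.0; -18.1 26.9 32.6; -18.1 28.8 32.3; -18.0 25.9 32.4; -17.9 29.7 31.8; -17.8 24.8 31.9; -17.7 23.8 31.9; -17.4 22.6 30.9; -17.2 25.9 32.8; -17.1 24.9 32.9; -17.1 29.7 32.1; -16.9 26.7 31.9; -16.9 27.6 31.8; -16.9 28.6 31.8; -16.7 23.7 31.6; -16.3 28.8 32.7; -16.1 24.9 32.7; -16.1 25.8 32.6; -16.1 27.7 32.4; -16.0 23.8 32.5; -15.8 26.6 31.7; -14.9 26.5 31.6; -14.7 27.4 31.2; -14.6 25.4 30.9; -0.6 25
[... 1662 characters left out ...]
5 22.9 31.0; 15.5 27.1 32.4; 15.6 24.2 32.7; 15.6 26.7 30.2; 15.8 26.1 32.0; 15.8 29.5 29.3; 16.2 29.7 30.5; 16.3 28.7 30.5; 16.4 25.2 32.9; 16.4 27.2 32.7; 16.5 22.9 31.0; 16.5 26.1 32.5; 16.6 28.0 32.1; 16.7 28.9 31.8; 16.7 29.8 31.4; 16.8 26.4 33.9; 17.0 24.0 31.7; 17.2 27.1 32.8; 17.2 28.1 32.8; 17.3 24.2 33.1; 17.4 23.3 33.1; 17.4 29.0 32.2; 17.5 22.8 30.8; 17.6 25.0 32.3; 17.7 29.8 31.4; 18.1 28.1 32.9; 18.4 25.1 32.8; 18.4 26.1 32.7; 18.5 28.8 31.9; 18.7 26.9 31.8; 19.1 23.8 31.5; 19.1 29.6 30.6; 19.2 27.9 32.5; 19.3 25.1 33.0; 19.3 28.9 32.3; 19.4 26.9 32.4; 19.5 25.9 32.3; 19.7 22.6 30.4; 20.1 28.0 32.8; 20.3 26.0 32.7; 20.3 26.9 32.4; 20.4 23.6 30.7; 21.1 28.5 30.5; 21.2 24.6 31.0;
```

Call:
move_arm(
  deltas=[-0.0522, -0.1822, 0.091, 0, 0, 1.505, 1, -0.0522, -0.1822, 0.091, 0, 0, 1.505, 1, -0.0522, -0.1822, 0.091, 0, 0, 1.505, 1, -0.0522, -0.1822, 0.091, 0, 0, 1.505, 1, -0.0522, -0.1822, 0.091, 0, 0, 1.505, 1, -0.0522, -0.1822, 0.091, 0, 0, 1.505, 1, -0.0522, -0.1822, 0.091, 0, 0, 1.505, 1, -0.0522, -0.1822, 0.091, 0, 0, 1.505, 1, -0.0522, -0.1822, 0.091, 0, 0, 1.505, 1, -0.0522, -0.1822, 0.091, 0, 0, 1.505, 1],
)

```text
t: 3.32
tool_pos: [0.4822, 0.0094, 0.0598]
orientation: [2.141, 2.299, 0.0]
force: [-0.4, 0.6, 0.3]
opening: 0.093
gripper_force: 0.0
```

```bash
python3 - <<'E'
from h import *
st,im,d,W=shot("wrist"); cv2.imwrite("pics/w2.png",im[...,::-1])
W=W.astype(float); W[d<=.05]=np.nan
print(st["t"],st["tool_pos"],st["q"])
W1=W.copy(); W1[abs(W[...,0]-.48)>.06]=np.nan
s=fit(W,zstrap,.4785,.0596,1.64,.08,cap=3)
a=s[2]/100; g=np.array([s[0]-50*np.cos(a),s[1]-50*np.sin(a)])/1e3; print(g)
delta((*g,.0125),a-np.pi/2)
E
```

```text
3.325 [0.4821606  0.00943256 0.05976871] [-8.68273379e-02 -3.39812450e-02  1.98129475e+00  2.68993324e-05
  1.19405851e+00 -1.57963059e-01]
x,y [478.2  59.8] yaw 1.6393 dz 0.7 cost 0.68 39177
[0.48162015 0.00996275]
shift [ 0.0007 -0.0005  0.0472] turn [ 0.0001 -0.      0.0018]
```

View pics/w2.png

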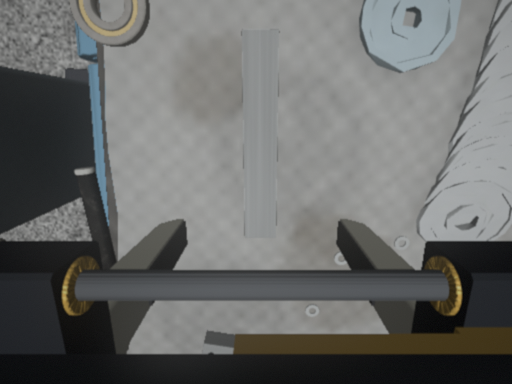

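Call:
move_arm(
  deltas=[0.0007, -0.0005, 0.03, 0, 0, 0.002, 1, 0.0007, -0.0005, 0.0445, 0, 0, 0.002, 1, 0.0007, -0.0005, 0.0472, 0, 0, 0.002, 1, 0.0007, -0.0005, 0.0472, 0, 0, 0.002, 0.2, 0.0007, -0.0005, 0.0472, 0, 0, 0.002, 0.15, 0.0007, -0.0005, 0.0472, 0, 0, 0.002, 0.1, 0.0007, -0.0005, 0.0472, 0, 0, 0.002, 0.1, 0.0007, -0.0005, 0.0472, 0, 0, 0.002, 0.1, 0.0007, -0.0005, 0.0472, 0, 0, 0.002, 0.1, 0.0007, -0.0005, 0.0472, 0, 0, 0.002, 0.1],
  squeeze=55,
)

```text
t: 4.62
tool_pos: [0.4815, 0.0095, 0.0124]
orientation: [-2.149, -2.291, 0.0]
force: [0.1, 0.1, 0.1]
opening: 0.028
gripper_force: 0.0
```

Call:
move_arm(
  deltas=[0, 0, 0, 0, 0, 0, 0, 0, 0, 0, 0, 0, 0, 0, 0, 0, 0, 0, 0, 0, 0, 0, 0, 0, 0, 0, 0, 0, 0, 0, -0.02, 0, 0, 0, 0, 0, 0, -0.05, 0, 0, 0, 0, 0, 0, -0.07, 0, 0, 0, 0, 0, 0, -0.07, 0, 0, 0, 0],
  squeeze=55,
)

```text
t: 5.62
tool_pos: [0.483, 0.0094, 0.084]
orientation: [2.147, 2.289, 0.003]
force: [1.2, -0.4, -1.7]
opening: 0.0238
gripper_force: 55.0
```

```bash
python3 - <<'E'
from h import *
st,im,d,W=shot("wrist"); W=W.astype(float); W[d<=.05]=np.nan
print(st["t"],st["tool_pos"],st["opening"],st["gripper_force"],st["force"])
R=Rn.from_rotvec(st["orientation"]).as_matrix(); T=(W-st["tool_pos"])@R
m=(abs(T[...,1])<.011)&(T[...,2]<.04)&(T[...,0]>.0)&(T[...,0]<.18)&(T[...,2]>-.03); p=T[m]
print(len(p),p[:,0].min(),p[:,0].max(),np.polyfit(p[:,0],p[:,2],1))
for x in np.arange(.02,.15,.02):
    r=T[(abs(T[...,0]-x)<.004)&(T[...,2]<.04)&(T[...,2]>-.03)&(abs(T[...,1])<.03)]; 
    if len(r): print(x,r[:,1].min().round(4),r[:,1].max().round(4),np.median(r[:,2]).round(4))
E
```

```text
5.625 [0.48298269 0.00942686 0.0839876 ] 0.02375430487212054 54.98602867126465 [ 1.21149125 -0.38149091 -1.69813886]
9232 7.458709357492008e-06 0.12419193009358279 [0.01914803 0.00650813]
0.02 -0.0121 0.0128 0.007
0.04 -0.0124 0.0125 0.0072
0.06 -0.0124 0.0126 0.0077
0.08 -0.0125 0.0124 0.0081
0.1 -0.0126 0.0121 0.0085
0.12000000000000001 -0.0128 0.0123 0.0088
```

Call:
move_arm(
  deltas=[0.06, -0.0129, 0.01, 0, 0.017, 0.018, 0, 0.12, -0.0259, 0.0225, 0, 0.017, 0.018, 0, 0.12, -0.0259, 0.0225, 0, 0.017, 0.018, 0, 0.12, -0.0259, 0.0225, 0, 0.017, 0.018, 0, 0.12, -0.0259, 0.0225, 0, 0.017, 0.018, 0, 0.12, -0.0259, 0.0225, 0, 0.017, 0.018, 0],
  squeeze=55,
)

```text
t: 6.42
tool_pos: [0.4486, 0.1266, 0.0601]
orientation: [-2.164, -2.261, -0.018]
force: [0.5, -0.9, -1.9]
opening: 0.0236
gripper_force: 55.0
```

```bash
cat >> h.py <<'E'
def strapcheck(st,W,zr=(-.03,.03)):
    R=Rn.from_rotvec(st["orientation"]).as_matrix(); T=(W-st["tool_pos"])@R
    m=(abs(T[...,1])<.011)&(T[...,2]<.02)&(T[...,0]>.0)&(T[...,0]<.18)&(T[...,2]>-.01); p=T[m]
    c=np.polyfit(p[:,0],p[:,2],1); q=W[m]; k=np.polyfit(q[:,1],q[:,2],1)
    print("strap tool x max",p[:,0].max().round(4),"tool fit",c.round(4),"world slope dz/dy",k.round(4))
E
python3 - <<'E'
from h import *
st,im,d,W=shot("wrist"); cv2.imwrite("pics/w3.png",im[...,::-1]);W=W.astype(float); W[d<=.05]=np.nan; np.savez("w3.npz",im=im,d=d,W=W)
print(st["t"],st["tool_pos"],st["orientation"],st["opening"],st["force"])
strapcheck(st,W)
W2=W.copy(); W2[W[...,1]<.262]=np.nan
j=fit(W2,zjig,.4386,.3100,1.62,.09)
E
```

```text
6.425 [0.44855591 0.1266034  0.0600503 ] [-2.16356702 -2.26106622 -0.01849647] 0.023647382252382287 [ 0.45976154 -0.8865057  -1.9208745 ]
strap tool x max 0.1244 tool fit [0.0194 0.0065] world slope dz/dy [-0.0025  0.0539]
x,y [434.  304.7] yaw 1.718 dz 0.23 cost 1.18 1273
```

View pics/w3.png

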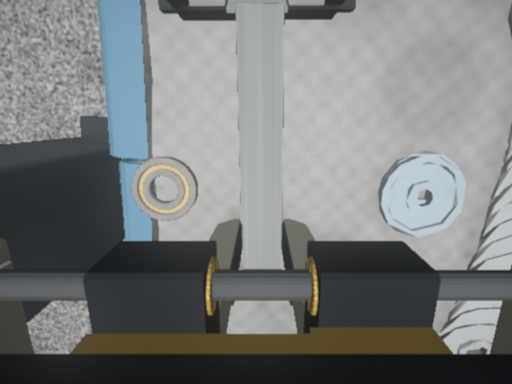

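```bash
cat >> h.py <<'E'
J=np.array([.4386,.3069,1.6212])
def toj(X,Y=0):
    c,s=np.cos(J[2]),np.sin(J[2]); return np.array([J[0]+c*X-s*Y,J[1]+s*X+c*Y])
def inj(st):
    R=Rn.from_rotvec(st["orientation"]).as_matrix(); a,b=loc(np.array([st["tool_pos"]]),*J)
    print("t",st["t"],"in jig mm",(a*1e3).round(2),(b*1e3).round(2),"z",(st["tool_pos"][2]*1e3).round(2),"yaw err",(np.arctan2(R[1,1],R[0,1])-J[2]+np.pi/2).round(4),"F",np.round(st["force"],1))
E
python3 - <<'E'
from h import *
st=robot.read_state(); inj(st)
for X,z in [(-.184,.0345),(-.144,.034),(-.09,.0335),(-.062,.0335)]: delta((*toj(X),z),J[2]-np.pi/2,st)
E
```

```text
t 6.475 in jig mm [-180.44] [-0.82] z 60.07 yaw err -0.0062 F [ 0.2  0.2 -1.3]
shift [-0.004  -0.0008  0.0255] turn [ 0.0002 -0.0169 -0.0062]
shift [ 0.036  -0.0011  0.0267] turn [ 0.0002 -0.0169 -0.0062]
shift [ 0.09   -0.0014  0.0281] turn [ 0.0002 -0.0169 -0.0062]
shift [ 0.118  -0.0016  0.0286] turn [ 0.0002 -0.0169 -0.0062]
```

Call:
move_arm(
  deltas=[-0.004, -0.0008, 0.015, 0, 0, 0, 0, -0.004, -0.0008, 0.0255, 0, 0, 0, 0, -0.004, -0.0008, 0.0255, 0, 0, 0, 0, 0.01, -0.001, 0.026, 0, 0, 0, 0, 0.025, -0.001, 0.0264, 0, 0, 0, 0, 0.036, -0.001, 0.0267, 0, 0, 0, 0, 0.036, -0.001, 0.0267, 0, 0, 0, 0],
  squeeze=55,
)

```text
t: 7.35
tool_pos: [0.4454, 0.1652, 0.0341]
orientation: [-2.159, -2.265, -0.019]
force: [0.7, 0.8, -1.9]
opening: 0.0239
gripper_force: 55.0
```

```bash
python3 - <<'E'
from h import *
st,im,d,W=shot("wrist"); cv2.imwrite("pics/w4.png",im[...,::-1]);W=W.astype(float); W[d<=.05]=np.nan; np.savez("w4.npz",im=im,d=d,W=W)
inj(st); strapcheck(st,W)
for X,z in [(-.144,.034),(-.09,.0335),(-.062,.0335)]: delta((*toj(X),z),J[2]-np.pi/2,st)
E
```

```text
t 7.35 in jig mm [-141.82] [0.39] z 34.08 yaw err -0.0024 F [ 0.7  0.8 -1.9]
strap tool x max 0.1284 tool fit [0.0251 0.0062] world slope dz/dy [-0.008   0.0292]
shift [-0.0022  0.0004  0.    ] turn [ 0.0003 -0.0171 -0.0024]
shift [0.0518 0.0003 0.0015] turn [ 0.0003 -0.0171 -0.0024]
shift [0.0798 0.0002 0.0019] turn [ 0.0003 -0.0171 -0.0024]
```

View pics/w4.png

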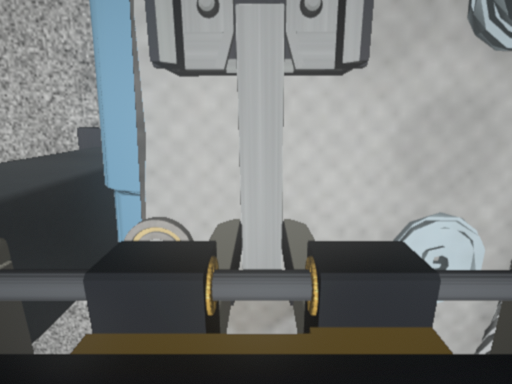

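Call:
move_arm(
  deltas=[0.012, 0, 0.0008, 0, 0, 0, 0, 0.026, 0.0002, 0.0012, 0, 0, 0, 0, 0.04, 0.0002, 0.0014, 0, 0, 0, 0, 0.052, 0.0002, 0.0016, 0, 0, 0, 0, 0.062, 0.0002, 0.0018, 0, 0, 0, 0, 0.07, 0.0002, 0.0019, 0, 0, 0, 0, 0.074, 0.0002, 0.0019, 0, 0, 0, 0, 0.074, 0.0002, 0.0019, 0, 0, 0, 0],
  squeeze=55,
)

```text
t: 8.4
tool_pos: [0.442, 0.2381, 0.0331]
orientation: [-2.161, -2.263, -0.018]
force: [-0.8, 0.3, -1.7]
opening: 0.0243
gripper_force: 55.0
```

```bash
python3 - <<'E'
from h import *
st=robot.read_state(); inj(st); delta((*toj(-.0624),.0335),J[2]-np.pi/2,st)
E
```

```text
t 8.4 in jig mm [-68.9] [0.07] z 33.11 yaw err -0.0041 F [-0.8  0.3 -1.7]
shift [ 0.0065  0.     -0.0003] turn [-0.0004 -0.0169 -0.0041]
```

Call:
move_arm(
  deltas=[0.003, 0, 0, 0, 0, 0, 0, 0.005, 0, 0, 0, 0, 0, 0, 0.0065, 0, 0, 0, 0, 0, 0, 0.0075, 0, 0, 0, 0, 0, 0, 0.0075, 0, 0, 0, 0, 0, 0],
  squeeze=55,
)

```text
t: 9.02
tool_pos: [0.4417, 0.2445, 0.033]
orientation: [-2.162, -2.264, -0.016]
force: [0.1, -5.0, -1.1]
opening: 0.0236
gripper_force: 55.0
```

```bash
python3 - <<'E'
from h import *
st=robot.read_state(); inj(st)
E
```

```text
t 9.025 in jig mm [-62.49] [0.05] z 33.05 yaw err -0.0044 F [ 0.1 -5.  -1.1]
```

Call:
move_arm(
  deltas=[0.001, 0, 0.0005, 0, 0, 0, 0, 0.0018, 0, 0.0006, 0, 0, 0, 0, 0.0018, 0, 0.0006, 0, 0, 0, 0],
  squeeze=55,
)

```text
t: 9.4
tool_pos: [0.4416, 0.2447, 0.0323]
orientation: [-2.163, -2.265, -0.012]
force: [-1.1, -13.7, 1.0]
opening: 0.024
gripper_force: 55.0
```

Call:
move_arm(
  deltas=[0, 0, 0, 0, 0, 0, 0.4, 0, 0, 0, 0, 0, 0, 0.5, 0, 0, 0, 0, 0, 0, 0.5, 0, 0, 0, 0, 0, 0, 0.5, 0, 0, 0, 0, 0, 0, 0.5, -0.01, 0, -0.04, 0, -0.017, 0, 0.6, -0.02, 0, -0.08, 0, -0.017, 0, 0.6, -0.03, 0, -0.09, 0, -0.017, 0, 0.6, -0.03, 0, -0.09, 0, -0.017, 0, 0.6],
)

```text
t: 10.52
tool_pos: [0.4436, 0.2154, 0.1225]
orientation: [2.17, 2.271, 0.002]
force: [0.1, 0.5, 0.3]
opening: 0.0561
gripper_force: 0.0
```

```bash
python3 - <<'E'
from h import *
st,im,d,W=shot("wrist"); cv2.imwrite("pics/w5.png",im[...,::-1]);W=W.astype(float); W[d<=.05]=np.nan; np.savez("w5.npz",im=im,d=d,W=W)
inj(st)
W2=W.copy(); j=fit(W2,zjig,.4386,.3069,1.62,.08)
u,v=loc(W.reshape(-1,3),*J); z=W.reshape(-1,3)[:,2]
m=(abs(v)<.01)&(u<-.05)&(u>-.12); 
k=m&(z>.018)&(z<.032); print("strap rear x",np.sort(u[k])[:5],"n",k.sum())
for x in (-.08,-.06,-.04,-.02,0,.02,.04): 
    k=(abs(u-x)<.004)&(abs(v)<.01); print(x,k.sum(),np.median(z[k]) if k.any() else None)
print([r for r in robot.recognise("wrist","drill_plate")][:1])
E
```

```text
t 10.525 in jig mm [-91.6] [-0.38] z 122.52 yaw err -0.0053 F [0.1 0.5 0.3]
x,y [438.1 306.7] yaw 1.6184 dz 0.21 cost 1.99 25960
strap rear x [-0.08605584 -0.08600141 -0.08593172 -0.08591952 -0.08591589] n 914
-0.08 199 0.025934235557744018
-0.06 1722 0.21161285673113814
-0.04 232 0.025825603963787025
-0.02 239 0.025939460268170775
0 241 0.025839793386056117
0.02 274 0.025856526647269507
0.04 281 0.025985447742178314
[]
```

View pics/w5.png

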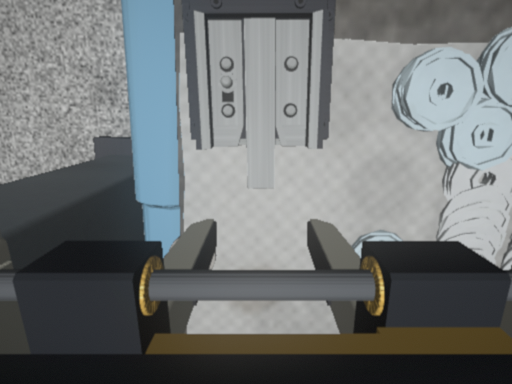

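Call:
move_arm(
  deltas=[-0.4515, 0.013, -0.0275, 0, 0, 0, 1, -0.4515, 0.013, -0.0275, 0, 0, 0, 1, -0.4515, 0.013, -0.0275, 0, 0, 0, 1, -0.4515, 0.013, -0.0275, 0, 0, 0, 1, -0.4515, 0.013, -0.0275, 0, 0, 0, 1, -0.4515, 0.013, -0.0275, 0, 0, 0, 1, -0.4515, 0.013, -0.0275, 0, 0, 0, 1, -0.4515, 0.013, -0.0275, 0, 0, 0, 1, -0.4515, 0.013, -0.0275, 0, 0, 0, 1, -0.4515, 0.013, -0.0275, 0, 0, 0, 1, -0.4515, 0.013, -0.0275, 0, 0, 0, 1],
)

```text
t: 12.0
tool_pos: [0.477, -0.2329, 0.1494]
orientation: [-2.167, -2.274, 0.0]
force: [-0.7, 0.0, 0.6]
opening: 0.0929
gripper_force: 0.0
```

```bash
python3 - <<'E'
from h import *
# pin from w5
W=np.load("w5.npz")["W"].reshape(-1,3); 
for jj in [J,np.array([.4381,.3067,1.6184])]:
    u,v=loc(W,*jj)
    for lo,hi,zz in [(-.025,-.01,.0305),(-.009,.012,.036),(.012,.025,.0305)]:
        m=(u>lo)&(u<hi)&(abs(v-.026)<.01)&(W[:,2]>zz)&(W[:,2]<.045); print(m.sum(),(u[m].mean()*1e3).round(2),(v[m].mean()*1e3).round(2),end=" | ")
    print()
st,im,d,W=shot("wrist"); cv2.imwrite("pics/w6.png",im[...,::-1]);W=W.astype(float); W[d<=.05]=np.nan; np.savez("w6.npz",im=im,d=d,W=W)
inj(st); print(st["tool_pos"])
for a in (0,1.57,3.14,-1.57): p=fit(W,zplate,.477,-.148,a,.07)
E
```

```text
71 -18.22 26.35 | 80 3.61 26.11 | 86 17.71 26.39 | 
71 -18.12 25.79 | 80 3.71 25.61 | 86 17.81 25.93 | 
t 12.0 in jig mm [-541.08] [-11.14] z 149.39 yaw err -0.0023 F [-0.7  0.   0.6]
[ 0.47698921 -0.23293135  0.14938725]
x,y [ 476.3 -149.2] yaw -0.1109 dz 0.53 cost 1.414 16591
x,y [ 476.2 -149.2] yaw 1.4587 dz 0.45 cost 1.09 16591
x,y [ 476.2 -149.2] yaw 3.0276 dz 0.52 cost 1.414 16591
x,y [ 476.3 -149.2] yaw -1.6825 dz 0.47 cost 1.221 16591
```

View pics/w6.png

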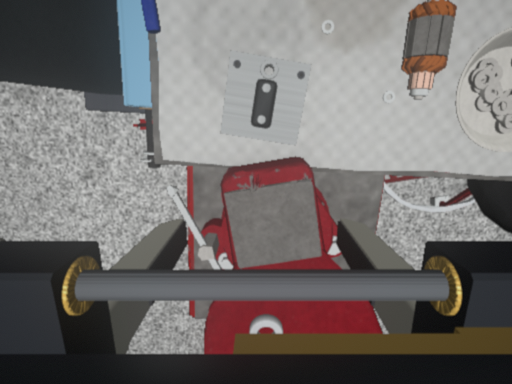

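Call:
move_arm(
  deltas=[0.05, 0.0015, 0.04, 0, 0, 0.16, 0.5, 0.0787, 0.0024, 0.0744, 0, 0, 0.16, 0.5, 0.0787, 0.0024, 0.0744, 0, 0, 0.16, 0.5, 0.0787, 0.0024, 0.0744, 0, 0, 0.16, 0.5, 0.0787, 0.0024, 0.0744, 0, 0, 0.16, 0.5, 0.0787, 0.0024, 0.095, 0, 0, 0.16, 0.5, 0.0787, 0.0024, 0.112, 0, 0, 0.16, 0.5, 0.0787, 0.0024, 0.1195, 0, 0, 0.16, 0.5, 0.0787, 0.0024, 0.1204, 0, 0, 0.16, 0.5, 0.0787, 0.0024, 0.1204, 0, 0, 0.16, 0, 0.0787, 0.0024, 0.1204, 0, 0, 0.16, 0, 0.0787, 0.0024, 0.1204, 0, 0, 0.16, 0],
  squeeze=55,
)

```text
t: 13.55
tool_pos: [0.476, -0.156, 0.0298]
orientation: [2.344, 2.091, 0.0]
force: [-0.2, 0.2, -0.0]
opening: 0.0211
gripper_force: 0.0
```

Call:
move_arm(
  deltas=[0, 0, 0, 0, 0, 0, 0, 0, 0, 0, 0, 0, 0, 0, 0, 0, 0, 0, 0, 0, 0, 0, 0, 0, 0, 0, 0, 0, 0, 0, 0, 0, 0, 0, 0],
)

```text
t: 14.18
tool_pos: [0.4756, -0.156, 0.0297]
orientation: [-2.344, -2.091, 0.0]
force: [-3.6, 0.1, 4.9]
opening: 0.0178
gripper_force: 55.0
```

```bash
python3 - <<'E'
from h import *
st=robot.read_state(); inj(st); R=Rn.from_rotvec(st["orientation"]).as_matrix()
print(st["tool_pos"],st["opening"],st["gripper_force"],np.arctan2(R[1,1],R[0,1]))
E
```

```text
t 14.175 in jig mm [-464.15] [-13.65] z 29.69 yaw err -0.1644 F [-3.6  0.1  4.9]
[ 0.47561845 -0.15596906  0.02969261] 0.01776309176812622 54.99890863895416 -0.1140053728257782
```

Call:
move_arm(
  deltas=[0, 0, -0.03, 0, 0, 0, 0, 0, 0, -0.075, 0, 0, 0, 0, 0.05, -0.0099, -0.075, 0, 0, -0.06, 0, 0.11, -0.0218, -0.075, 0, 0, -0.16, 0, 0.17, -0.0337, -0.075, 0, 0, -0.164, 0, 0.23, -0.0456, -0.075, 0, 0, -0.164, 0, 0.29, -0.0575, -0.075, 0, 0, -0.164, 0, 0.35, -0.0693, -0.075, 0, 0, -0.164, 0, 0.41, -0.0812, -0.072, 0, 0, -0.164, 0, 0.4391, -0.087, -0.07, 0, 0, -0.164, 0, 0.4391, -0.087, -0.07, 0, 0, -0.164, 0],
)

```text
t: 15.55
tool_pos: [0.4378, 0.292, 0.0981]
orientation: [-2.161, -2.279, 0.002]
force: [-0.5, -0.2, -4.5]
opening: 0.0174
gripper_force: 55.0
```

```bash
python3 - <<'E'
from h import *
st,im,d,W=shot("wrist"); cv2.imwrite("pics/w7.png",im[...,::-1]);W=W.astype(float); W[d<=.05]=np.nan; np.savez("w7.npz",im=im,d=d,W=W)
inj(st); print(st["tool_pos"],st["opening"],st["wrist_torque"])
R=Rn.from_rotvec(st["orientation"]).as_matrix(); T=(W-st["tool_pos"])@R
m=(T[...,2]>.008)&(T[...,2]<.02)&(abs(T[...,1])<.05)&(T[...,0]<.055)&(T[...,0]>-.06); p=T[m]; print(m.sum(),p.min(0),p.max(0))
for x in (.015,.025,.035,.04,.043):
    k=m&(abs(T[...,0]-x)<.002); print(x,k.sum(),T[k][:,1].min().round(4) if k.any() else 0,T[k][:,1].max().round(4) if k.any() else 0, np.median(T[k][:,2]) if k.any() else 0)
A=np.c_[p[:,:2],np.ones(len(p))]; print(np.linalg.lstsq(A,p[:,2],rcond=None)[0])
E
```

```text
t 15.55 in jig mm [-14.86] [1.5] z 98.12 yaw err 0.003 F [-0.5 -0.2 -4.5]
[0.43784635 0.29197972 0.0981199 ] 0.01737811575628717 [-0.16131075  0.05943328  0.02957071]
7839 [-0.00742126 -0.03766683  0.0080361 ] [0.04503277 0.03888478 0.01985184]
0.015 578 -0.0373 0.0386 0.013772622668464435
0.025 757 -0.0375 0.0386 0.013791871446543535
0.035 750 -0.0374 0.0384 0.013448723067075032
0.04 882 -0.0371 0.0385 0.013710919991812103
0.043 1029 -0.0375 0.0384 0.013913539207896366
[-0.00317836 -0.00101308  0.01367241]
```

View pics/w7.png

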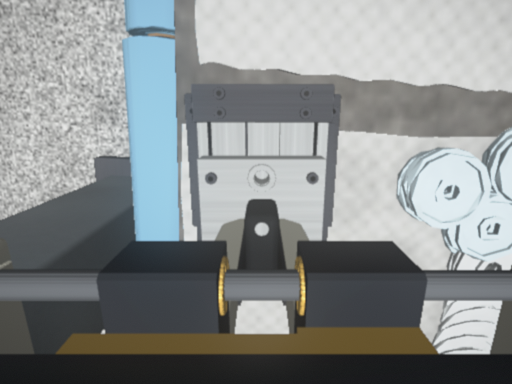

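Call:
move_arm(
  deltas=[-0.002, 0.0008, 0.004, 0, 0, 0.003, 0, -0.002, 0.0008, 0.012, 0, 0, 0.003, 0, -0.002, 0.0008, 0.02, 0, 0, 0.003, 0, -0.002, 0.0008, 0.026, 0, 0, 0.003, 0, -0.002, 0.0008, 0.029, 0, 0, 0.003, 0, -0.002, 0.0008, 0.029, 0, 0, 0.003, 0],
)

```text
t: 16.35
tool_pos: [0.4398, 0.2881, 0.07]
orientation: [-2.168, -2.273, 0.001]
force: [-1.5, -0.8, -4.7]
opening: 0.0178
gripper_force: 55.0
```

```bash
python3 - <<'E'
from h import *
st=robot.read_state(); inj(st); print(st["wrist_torque"])
E
```

```text
t 16.35 in jig mm [-18.82] [-0.27] z 69.98 yaw err -0.0034 F [-1.5 -0.8 -4.7]
[-0.17779703  0.35054826  0.10123561]
```

Call:
move_arm(
  deltas=[0, -0.0009, 0.001, 0, 0, -0.003, 0, 0, -0.0009, 0.002, 0, 0, -0.003, 0, 0, -0.0009, 0.0024, 0, 0, -0.003, 0, 0, -0.0009, 0.0024, 0, 0, -0.003, 0],
)

```text
t: 16.85
tool_pos: [0.4393, 0.2883, 0.0682]
orientation: [-2.165, -2.276, -0.0]
force: [-0.7, -0.3, -3.7]
opening: 0.0173
gripper_force: 55.0
```

```bash
python3 - <<'E'
from h import *
st=robot.read_state(); inj(st); print(st["wrist_torque"])
E
```

```text
t 16.85 in jig mm [-18.58] [0.19] z 68.16 yaw err -0.0004 F [-0.7 -0.3 -3.7]
[-0.12176118  0.07389976 -0.05830915]
```

Call:
move_arm(
  deltas=[0, 0, 0.0006, 0, 0, 0, 0, 0.003, 0, 0.0006, 0, 0, 0, 0, 0.006, 0, 0.0006, 0, 0, 0, 0, 0.009, 0, 0.0006, 0, 0, 0, 0, 0.011, 0, 0.0007, 0, 0, 0, 0, 0.013, 0, 0.0008, 0, 0, 0, 0, 0.0145, 0, 0.001, 0, 0, 0, 0, 0.0155, 0, 0.0012, 0, 0, 0, 0, 0.0155, 0, 0.0015, 0, 0, 0, 0],
)

```text
t: 17.98
tool_pos: [0.4383, 0.3038, 0.0662]
orientation: [-2.165, -2.276, 0.001]
force: [0.3, 0.2, -4.1]
opening: 0.0177
gripper_force: 55.0
```

```bash
python3 - <<'E'
from h import *
st=robot.read_state(); inj(st); print(st["wrist_torque"])
E
```

```text
t 17.975 in jig mm [-3.09] [0.5] z 66.22 yaw err -0.0002 F [ 0.3  0.2 -4.1]
[-0.17853138  0.04653504 -0.03500312]
```

Call:
move_arm(
  deltas=[0, 0, 0.001, 0, 0, 0, 0, 0, 0, 0.0025, 0, 0, 0, 0, 0, 0, 0.004, 0, 0, 0, 0, 0, 0, 0.0055, 0, 0, 0, 0, 0, 0, 0.0055, 0, 0, 0, 0],
)

```text
t: 18.6
tool_pos: [0.4385, 0.3037, 0.0613]
orientation: [-2.165, -2.276, 0.0]
force: [-2.4, -2.4, 2.6]
opening: 0.0172
gripper_force: 55.0
```

```bash
python3 - <<'E'
from h import *
st=robot.read_state(); inj(st); print(st["wrist_torque"])
E
```

```text
t 18.6 in jig mm [-3.2] [0.29] z 61.33 yaw err -0.0004 F [-2.4 -2.4  2.6]
[-0.48893533  0.62457078 -0.06418704]
```

Call:
move_arm(
  deltas=[0, 0, 0.0015, 0, 0, 0, 0, 0, 0, 0.003, 0, 0, 0, 0, 0, 0, 0.0045, 0, 0, 0, 0, 0, 0, 0.0055, 0, 0, 0, 0, 0, 0, 0.0055, 0, 0, 0, 0],
)

```text
t: 19.23
tool_pos: [0.4386, 0.3037, 0.0562]
orientation: [2.165, 2.276, 0.0]
force: [-5.4, -3.8, 10.6]
opening: 0.0172
gripper_force: 55.0
```

```bash
python3 - <<'E'
from h import *
st=robot.read_state(); inj(st); print(st["wrist_torque"])
E
```

```text
t 19.225 in jig mm [-3.15] [0.18] z 56.22 yaw err -0.0004 F [-5.4 -3.8 10.6]
[-0.79058912  1.15389183 -0.0031202 ]
```

Call:
move_arm(
  deltas=[-0.0002, -0.0003, 0.001, 0, 0, 0, 0, -0.0003, -0.0005, 0.002, 0, 0, 0, 0, -0.0003, -0.0005, 0.002, 0, 0, 0, 0, -0.0003, -0.0005, 0.002, 0, 0, 0, 0],
)

```text
t: 19.73
tool_pos: [0.4386, 0.3037, 0.0561]
orientation: [2.165, 2.276, 0.001]
force: [-11.8, -7.8, 25.2]
opening: 0.0176
gripper_force: 55.0
```

```bash
python3 - <<'E'
from h import *
st,im,d,W=shot("wrist"); cv2.imwrite("pics/w8.png",im[...,::-1]);W=W.astype(float); W[d<=.05]=np.nan
inj(st); print(st["wrist_torque"],st["opening"])
P=W.reshape(-1,3); u,v=loc(P,*J); z=P[:,2]
k=(u>.015)&(u<.05)&(abs(v)<.036)&(z>.037)&(z<.05); A=np.c_[u[k],v[k],np.ones(k.sum())]
for _ in range(4):
    c=np.linalg.lstsq(A,z[k],rcond=None)[0]; r=abs(A@c-z[k]); A=A[r<.0015]; idx=np.where(k)[0][r<.0015]; k=np.zeros_like(k); k[idx]=True
print("plate top plane",c.round(4),"x max",u[k].max(),"v range",v[k].min(),v[k].max(),"at x=30:",c@[.03,0,1])
b=(u>.055)&(u<.07)&(abs(v)<.03); print("stop block top (42)",np.median(z[b])*1e3)
s=(u>.043)&(u<.049)&(abs(v)<.01); print("strap in gap (26)",np.median(z[s])*1e3,s.sum())
st,im,d,W=shot("side"); P=W.reshape(-1,3); u,v=loc(P,*J); z=P[:,2]
k=(u<-.05)&(u>-.12)&(abs(v)<.009)&(z>.018)&(z<.032); print("strap rear side cam",np.sort(u[k])[:4],k.sum())
E
```

```text
t 19.725 in jig mm [-3.17] [0.19] z 56.12 yaw err -0.0003 F [-11.8  -7.8  25.2]
[-1.37227754  2.31810183 -0.00285746] 0.017592826598434752
plate top plane [-0.0032 -0.0015  0.0425] x max 0.04179534364488544 v range -0.03598516305696665 0.03596161298469391 at x=30: 0.042418922441660574
stop block top (42) 41.92039300299065
strap in gap (26) 25.90562062902601 268
strap rear side cam [-0.08867919 -0.08843817 -0.08776344 -0.08750813] 39
```

View pics/w8.png

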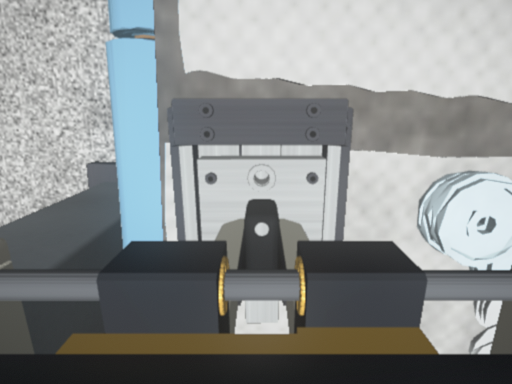

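```bash
python3 - <<'E'
from h import *
st,im,d,W=shot("wrist"); P=W.reshape(-1,3); u,v=loc(P,*J); z=P[:,2]; inj(st)
k=(u<-.05)&(u>-.12)&(abs(v)<.009)&(z>.018)&(z<.032); print("strap rear wrist",np.sort(u[k])[:6],k.sum())
st,im,d,W=shot("top"); P=W.reshape(-1,3); u,v=loc(P,*J); z=P[:,2]
k=(u<-.05)&(u>-.12)&(abs(v)<.012)&(z>.018)&(z<.032); print("top",np.sort(u[k])[:6],k.sum())
E
```

```text
t 19.825 in jig mm [-3.16] [0.17] z 56.17 yaw err -0.0003 F [-12.4  -7.5  26.4]
strap rear wrist [-0.08656393 -0.08652319 -0.08628691 -0.08608948 -0.08593738 -0.08570235] 541
top [-0.0842032  -0.08414471 -0.08413034 -0.08401237 -0.08382439 -0.08381907] 54
```

Wrist view puts the strap's rear at −86 mm (against the stop), and the plate is fully home and held.

```bash
python3 -c "
from plant import robot
print(robot.close_job())"
```

```text
the job is handed in; nothing more can be done
None
```

The job is handed in: the strap is against the stop (its rear end measured at about jig x = -86 mm) and let go, and the drill plate is over the pin (set at about jig x = +3.7 mm), pressed fully home and still held down with about 26 N at the wrist, after 20 s of robot time.

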